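# Lids back on the storage jars

### The arm

A 7-joint arm with a two-finger parallel gripper is mounted at the origin on a cart in front of the work surface, level with it; the furniture and walls round the work are solid. World frame = base frame: x ahead of the robot, y to its left, z up, the work surface at z = 0. Lengths are in m, angles in rad, forces in N, time in s.
With the tool pointing down it reaches from about 0.4 to 0.85 m from the base axis. Payload 4.5 kg.
Tool frame: the origin (TCP) lies between the finger pads; the fingertips stand 11 mm ahead of it and the grasp point (between the pads) lies 8 mm behind it (r.nose_length is the distance from the TCP to the fingertips, in m); z points along the fingers, y is the line along which they close (so a half turn about z gives the same grasp; the last joint's range is limited). The gripper opens to 88 mm and grips with 3 to 60 N. Pads are 18 mm wide; open, the fingers measure 123 mm over their backs; the gripper's body (75 mm by 187 mm) begins 45 mm behind the grasp point.
Start: joints at [1.354, 0.689, -0.195, 1.565, 0.157, 0.902, -0.215], TCP at [0.155, -0.605, 0.25] pointing down, gripper open.
Joint ranges: [-3.01, 3.01], [-0.46, 2.08], [-1.47, 1.51], [0.13, 2.56], [-1, 4.14], [0.04, 2.09], [-2.66, 2.66]. Speed limits (rad/s): [2.57, 2.57, 3.14, 3.14, 3.14, 3.14, 3.14].

### API

Orientations are given as a unit quaternion [x, y, z, w].
In Python, from plant import get_state, snapshot, camera_model, r gives the robot as it stands.
- The arm moves only by the shell command python3 -m inch 'ROWS' [FORCE]. ROWS is text: rows parted by semicolons, each of 7 numbers parted by spaces: the opening, from -1 (shut) to 1 (fully open), then the shift along the tool's x, y, z in m, then the turn, a rotation vector about the tool's x, y, z in rad. A call has 1 to 20 rows; each row shifts and turns the commanded pose from where the row before left it, along the tool's axes as they then stand; what a row does not reach is not made up. A row lasts 1/12 s, in which the tool goes at most 41.7 mm and 7.16 degrees, less where a joint would pass 70% of its speed; a pose out of reach is approached as far as the arm can. A call is refused whole if a number of a shift passes 0.0417 or a number of a turn 0.125, either way. A call with a gripper value outside its range is refused whole. The fingers move at their own pace and stop on an object; FORCE is the grip in N (left out, the last holds). Time passes only in rows, so rows that do not move let the fingers close. It gives the time, the measured TCP pose, the force, the opening and the grip force at its end, in the units of the state.
- get_state(): the state, without advancing time (a new reading comes with each control period).
- snapshot(name): name is "scene" or "side" or "wrist"; returns (picture, depth): 400x640x3 uint8, red, green, blue; 400x640 float32, m along the optical axis (not along the pixel's ray), 0 where there is no reading.
- camera_model(name): a dict with "intrinsics" (3x3 intrinsics, pixels), "view" (4x4, takes a point from world to camera coordinates). Camera axes: x right, y down, z forward; pixel columns grow to the right and rows downward; lengths in m; the calibration is good to about 2 mm. A picture is of the moment at which its call begins: read the wrist's pose just before it. camera_model takes no time and is no camera call; for the wrist camera it gives the pose at the moment of the call.
- r.finish_job(): hands the job in; it is judged then, once.
The state is a dict: "clock": time; "q": joint angles; "qd": joint speeds; "joint_torque": joint torques, N m; "tool_pos": TCP position; "eef_rot": TCP orientation; "contact_force": force on the tool from outside, world axes, zero at the start; "moment": the same for the moment, N m; "opening": opening from 0.0 (shut) to 1.0 (fully open); "finger_force": force on a finger pad.
Only numpy, scipy, OpenCV 4.12 (cv2) and the standard library are available. Lean on these libraries where they do the work, as an engineer would, in place of code of your own. Each camera call takes 0.05 s, during which the arm holds its last target. There are 200 camera calls.

### The job

The washed stoneware jars are dry, and their wooden lids lie in a pile, the smallest on top. Working down the pile from the top, one lid at a time, put each lid the right way up on the jar that it fits, its plug in the mouth and its disc flat on the rim. Leave the jars standing where they are, never turn a lid on its edge, and do not disturb the timer and the cup between them.

Things in the scene. Friction and masses are not known exactly. Their poses are not given: they have to be found in the camera images.
- lid_46_mid (a point): the smallest wooden lid, on top of the pile: a flat round wooden disc 46 mm in diameter and 12 mm thick (plain, no knob), with a tapered wooden plug 8 mm high under it, 32 mm in diameter where it meets the disc and 26 mm at its foot; 20 mm high in all, standing on its plug. Grip it by the edge of the disc. The point lies on its axis half-way up (10 mm above the foot of the plug, 2 mm above the disc's underside); z is its axis, up.
- jar_46_rim (a point): the smallest open white stoneware jar, standing loose and empty: a straight cylinder 44 mm in outside diameter and 80 mm high, wall 3 mm, mouth 38 mm wide. It belongs with the 46 mm lid: the plug goes into the mouth with 3 mm to spare all round and the disc comes to rest flat on the rim (the lid's mid-point then 2 mm above the rim). The point is the centre of the mouth, level with the rim; z is its axis, up.
- lid_54_mid (a point): the second smallest wooden lid, second from the top of the pile: a flat round wooden disc 54 mm in diameter and 12 mm thick (plain, no knob), with a tapered wooden plug 8 mm high under it, 40 mm in diameter where it meets the disc and 34 mm at its foot; 20 mm high in all, standing on its plug. Grip it by the edge of the disc. The point lies on its axis half-way up (10 mm above the foot of the plug, 2 mm above the disc's underside); z is its axis, up.
- jar_54_rim (a point): the second smallest open white stoneware jar, standing loose and empty: a straight cylinder 52 mm in outside diameter and 88 mm high, wall 3 mm, mouth 46 mm wide. It belongs with the 54 mm lid: the plug goes into the mouth with 3 mm to spare all round and the disc comes to rest flat on the rim (the lid's mid-point then 2 mm above the rim). The point is the centre of the mouth, level with the rim; z is its axis, up.
- lid_62_mid (a point): the second largest wooden lid, third from the top of the pile: a flat round wooden disc 62 mm in diameter and 12 mm thick (plain, no knob), with a tapered wooden plug 8 mm high under it, 48 mm in diameter where it meets the disc and 42 mm at its foot; 20 mm high in all, standing on its plug. Grip it by the edge of the disc. The point lies on its axis half-way up (10 mm above the foot of the plug, 2 mm above the disc's underside); z is its axis, up.
- jar_62_rim (a point): the second largest open white stoneware jar, standing loose and empty: a straight cylinder 60 mm in outside diameter and 96 mm high, wall 3 mm, mouth 54 mm wide. It belongs with the 62 mm lid: the plug goes into the mouth with 3 mm to spare all round and the disc comes to rest flat on the rim (the lid's mid-point then 2 mm above the rim). The point is the centre of the mouth, level with the rim; z is its axis, up.
- lid_70_mid (a point): the largest wooden lid, at the bottom of the pile, on the worktop: a flat round wooden disc 70 mm in diameter and 12 mm thick (plain, no knob), with a tapered wooden plug 8 mm high under it, 56 mm in diameter where it meets the disc and 50 mm at its foot; 20 mm high in all, standing on its plug. Grip it by the edge of the disc. The point lies on its axis half-way up (10 mm above the foot of the plug, 2 mm above the disc's underside); z is its axis, up.
- jar_70_rim (a point): the largest open white stoneware jar, standing loose and empty: a straight cylinder 68 mm in outside diameter and 104 mm high, wall 3 mm, mouth 62 mm wide. It belongs with the 70 mm lid: the plug goes into the mouth with 3 mm to spare all round and the disc comes to rest flat on the rim (the lid's mid-point then 2 mm above the rim). The point is the centre of the mouth, level with the rim; z is its axis, up.
- timer: a red and white wind-up kitchen timer, 65 mm across and 56 mm high, standing on the worktop among the jars, a bystander; origin at the centre of its underside, z up
- cup: a small patterned espresso cup, 58 mm across, 84 mm with its handle, 49 mm high, standing on the worktop among the jars, a bystander; origin near the centre of its underside, z up
Mind the look-alikes: they are no part of the job. Leave any red or turquoise look-alike of the part that bears lid_54_mid alone. Leave any blue look-alike of the part that bears jar_62_rim alone.

How it is judged:
By the outcome, as a careful person would: the job done as asked, in the order asked, and still so for the second after the job is handed in, with the robot touching nothing.
It also fails if it takes over 109 s, if anything falls off the work surface, if the arm or the gripper's body presses on something with over 40 N, if the wrist force passes 120 N, or if a joint passes its speed limit or range.

## Working session

There is one attempt and no reset: what is moved stays moved. The work goes in short steps, Python scripts to look and compute and a shell command to move; the robot and the scene stay as the last step left them, time stands still between calls to the robot, and variables do not carry over. Pictures are saved under pics/ and viewed, at most 14 in all, crops included, and the job is handed in when it is done.

```bash
mkdir -p pics; ls
python3 - <<'E'
from plant import get_state, snapshot, camera_model, r
import cv2,numpy as np
for n in ("scene","side"):
    p,d=snapshot(n); cv2.imwrite(f"pics/{n}0.png",p[:,:,::-1]); np.savez(f"pics/{n}0.npz",p=p,d=d)
    m=camera_model(n); print(n,m["intrinsics"],np.linalg.inv(m["view"]).round(3))
s=get_state();print(s)
E
```

```text
pics
scene [[461.99011192   0.         327.88698838]
 [  0.         461.99011192 196.9187617 ]
 [  0.           0.           1.        ]] [[-0.7   -0.51   0.501 -0.106]
 [-0.714  0.495 -0.495  0.524]
 [ 0.004 -0.704 -0.711  0.892]
 [ 0.     0.     0.     1.   ]]
side [[397.60924749   0.         321.82231353]
 [  0.         397.60924749 203.93566061]
 [  0.           0.           1.        ]] [[-0.188 -0.631  0.753 -0.367]
 [-0.982  0.126 -0.14   0.144]
 [-0.006 -0.766 -0.643  0.789]
 [ 0.     0.     0.     1.   ]]
{'clock': 0.1, 'q': array([ 1.3538183 ,  0.68989446, -0.19453548,  1.56623951,  0.1572735 ,
        0.90249086, -0.21512008]), 'qd': array([-0.00075964, -0.00159816, -0.00119613, -0.00099006,  0.00017318,
        0.00011976,  0.00058942]), 'joint_torque': array([-3.92581103e-03, -5.28491664e+01, -1.27162054e+00, -1.53835344e+01,
       -5.25148446e-02,  1.85870580e-03,  5.19173841e-05]), 'tool_pos': array([ 0.15493583, -0.60492403,  0.24899427]), 'eef_rot': array([ 9.92145529e-01,  1.25086267e-01, -1.46897547e-04, -8.08601547e-04]), 'contact_force': array([0.48788671, 0.38481818, 0.11849836]), 'moment': array([-0.04749569,  0.01408565, -0.01821158]), 'finger_force': 0.0, 'opening': 1.0001050236968094}
```

View pics/scene0.png

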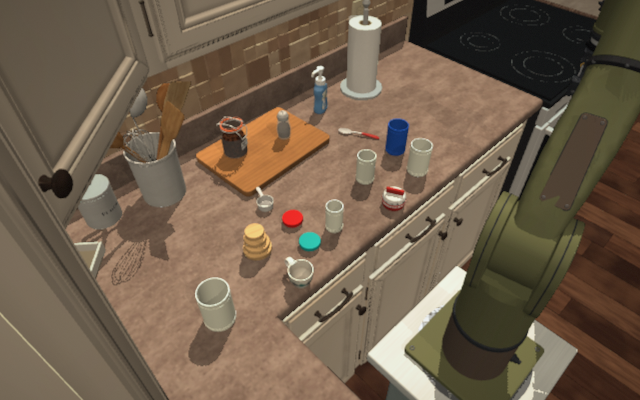

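View pics/side0.png

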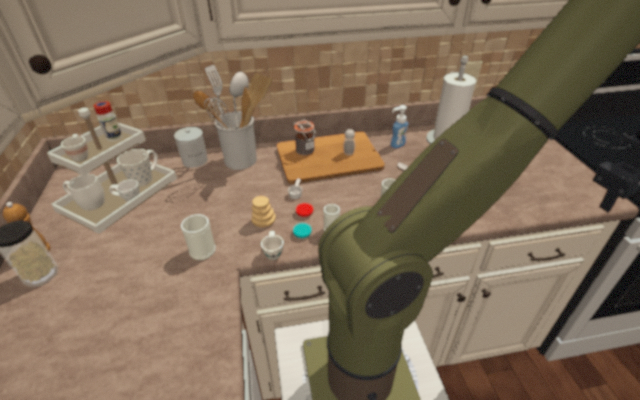

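The scene view shows the pile at (256,242), and white jars at (215,303), (334,215), (366,167) and (419,157). The look-alikes are a blue jar at (397,137), a red lid at (292,218) and a turquoise lid at (309,241). The timer is at (393,198) and the cup at (299,271). The real lids are the wooden ones in the pile, and the real jars are the white ones. Sizes will tell the jars apart.

```bash
cat > h.py <<'E'
import numpy as np,cv2
def cloud(d,K,V):
    v,u=np.mgrid[:d.shape[0],:d.shape[1]]
    P=np.stack([(u-K[0,2])/K[0,0]*d,(v-K[1,2])/K[1,1]*d,d],-1)
    W=np.linalg.inv(V); Q=P@W[:3,:3].T+W[:3,3]; Q[d<=0]=np.nan; return Q
def circ(xy):
    A=np.c_[2*xy,np.ones(len(xy))]; s=np.linalg.lstsq(A,(xy**2).sum(1),rcond=None)[0]
    return s[:2],np.sqrt(s[2]+s[:2]@s[:2])
E
python3 - <<'E'
from h import *
from plant import camera_model
f=np.load("pics/scene0.npz");p,d=f["p"],f["d"];m=camera_model("scene")
Q=cloud(d,m["intrinsics"],m["view"])
# surface height check
for u,v in [(330,300),(290,190),(440,110),(350,230)]: print("surf",Q[v,u].round(4))
for n,(u0,u1,v0,v1) in dict(A=(190,242,270,335),B=(322,346,195,235),C=(354,379,145,188),D=(406,434,135,178),blue=(384,410,117,158),pile=(240,273,222,262),red=(280,304,208,228),turq=(297,323,232,252),timer=(380,408,184,212),cup=(282,316,254,286),cup2=(252,276,186,214)).items():
    q=Q[v0:v1,u0:u1].reshape(-1,3); q=q[q[:,2]>0.008]
    zt=np.nanpercentile(q[:,2],98); t=q[q[:,2]>zt-0.006]; c,rad=circ(t[:,:2])
    print(n,"ztop",zt.round(4),"fit",c.round(4),"dia",(2*rad).round(4),"bbox",t.min(0)[:2].round(3),t.max(0)[:2].round(3),len(t))
q=Q[222:262,240:273].reshape(-1,3)
for z in (.02,.04,.06,.08):
    t=q[(q[:,2]>z-.011)&(q[:,2]<z-.002)];c,rad=circ(t[:,:2]);print(z,c.round(4),(2*rad).round(4),len(t))
cv2.imwrite("pics/z0.png",cv2.resize(p[100:340,190:450,::-1],None,fx=2.5,fy=2.5,interpolation=cv2.INTER_CUBIC)[:600,:780])
E
```

```text
surf [ 0.3495  0.0644 -0.1377]
surf [ 0.6131 -0.0394  0.0017]
surf [ 0.5557 -0.656  -0.003 ]
surf [ 0.3997 -0.055  -0.0012]
A ztop 0.1038 fit [0.423  0.3267] dia 0.0646 bbox [0.389 0.293] [0.457 0.36 ] 212
B ztop 0.0801 fit [ 0.4365 -0.0314] dia 0.0406 bbox [ 0.414 -0.054] [ 0.459 -0.011] 91
C ztop 0.0872 fit [ 0.5039 -0.2219] dia 0.049 bbox [ 0.478 -0.248] [ 0.532 -0.197] 90
D ztop 0.0952 fit [ 0.4231 -0.3559] dia 0.0569 bbox [ 0.393 -0.39 ] [ 0.453 -0.325] 106
blue ztop 0.0956 fit [ 0.5269 -0.3822] dia 0.0565 bbox [ 0.496 -0.415] [ 0.557 -0.351] 92
pile ztop 0.081 fit [0.5098 0.1572] dia 0.0329 bbox [0.486 0.135] [0.534 0.179] 243
red ztop 0.0216 fit [0.5227 0.0322] dia 0.0385 bbox [0.497 0.005] [0.55  0.058] 261
turq ztop 0.0221 fit [0.4362 0.0522] dia 0.0378 bbox [0.409 0.026] [0.464 0.078] 282
timer ztop 0.0554 fit [ 0.3849 -0.2042] dia 0.0275 bbox [ 0.364 -0.217] [ 0.406 -0.19 ] 63
cup ztop 0.0493 fit [0.375  0.1403] dia 0.0586 bbox [0.341 0.111] [0.417 0.169] 172
cup2 ztop 0.0243 fit [0.6359 0.0485] dia 0.0607 bbox [0.594 0.024] [0.682 0.069] 93
0.02 [0.5099 0.1555] 0.0635 98
0.04 [0.5098 0.1556] 0.0564 105
0.06 [0.5091 0.1586] 0.0456 92
0.08 [0.5097 0.1577] 0.0377 121
```

View pics/z0.png

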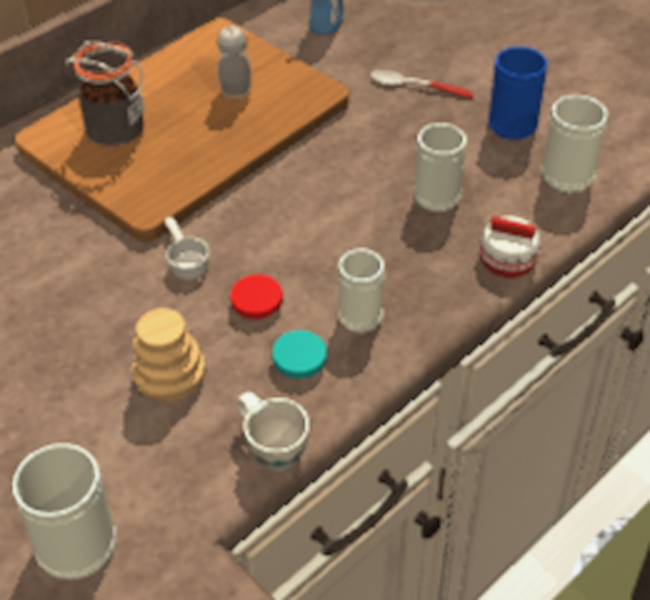

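All four jars are identified by rim diameter and height: 46 is B, 54 is C, 62 is D and 70 is A. The crop confirms that the wooden pile at (0.51, 0.157) holds the real lids, and that the white jar next to the blue one is jar_62. I'm moving to the pile.

```bash
python3 -m inch '1 0.04 0 0 0 0 0.125; 1 0.04 0 0 0 0 0.125; 1 0.04 -0.04 0 0 0 0; 1 0.04 -0.04 0 0 0 0; 1 0.04 -0.04 0 0 0 0; 1 0.04 -0.04 0 0 0 0; 1 0.04 -0.04 0 0 0 0; 1 0.04 -0.04 0 0 0 0; 1 0 -0.041 0 0 0 0; 1 0 -0.041 0 0 0 0; 1 0 -0.041 0 0 0 0; 1 0 -0.041 0 0 0 0; 1 0 -0.041 0 0 0 0; 1 0 -0.041 0 0 0 0; 1 0 -0.041 0 0 0 0; 1 0 -0.041 0 0 0 0; 1 0 -0.041 0 0 0 0; 1 0 -0.041 0 0 0 0; 1 0 -0.041 0 0 0 0; 1 0 -0.041 0 0 0 0' 20
cat > look.py <<'E'
import sys
from h import *
from plant import get_state, snapshot, camera_model
from scipy.spatial.transform import Rotation as R
def state():
    s=get_state(); print("t",round(s["clock"],2),"tcp",s["tool_pos"].round(4),"rotvec",R.from_quat(s["eef_rot"]).as_rotvec().round(4),"q",s["q"].round(2),"open",round(s["opening"],3)); return s
def wrist(name=None):
    m=camera_model("wrist"); p,d=snapshot("wrist")
    if name: cv2.imwrite(f"pics/{name}.png",p[:,:,::-1])
    return p,d,m["intrinsics"],m["view"]
E
python3 - <<'E'
from look import *
state(); p,d,K,V=wrist("w1"); print(K,np.linalg.inv(V).round(3)); np.savez("pics/w1.npz",p=p,d=d,K=K,V=V)
E
```

```text
clock: 1.77
tool_pos: [0.4093, 0.0803, 0.2496]
eef_rot: [1.0, 0.0, -0.0, 0.0]
contact_force: [0.4, -0.0, 0.5]
opening: 1.001
finger_force: 0.0
t 1.77 tcp [0.4093 0.0803 0.2496] rotvec [ 3.1414e+00  1.2000e-03 -3.0000e-04] q [-0.28  0.43 -0.03  2.16  0.02  0.55 -1.9 ] open 1.001
[[279.94563731   0.         323.58646802]
 [  0.         279.94563731 201.97647744]
 [  0.           0.           1.        ]] [[ 0.001 -0.961 -0.275  0.481]
 [-1.    -0.002  0.     0.08 ]
 [-0.001  0.275 -0.961  0.385]
 [ 0.     0.     0.     1.   ]]
```

View pics/w1.png

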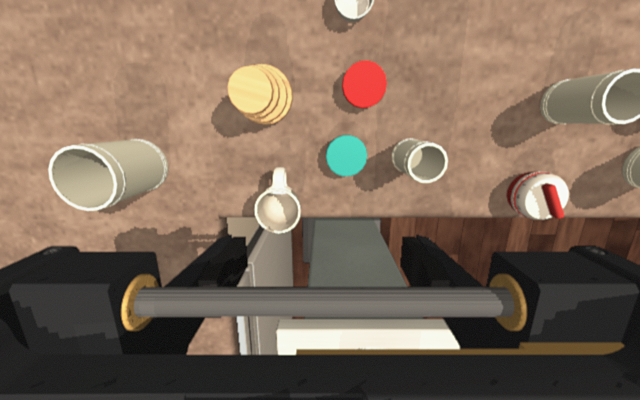

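Wrist view: the pile's top lid is at (250,90), jar70 at (85,178), jar46 at (425,160) and the cup at (278,210). The gripper is at the bottom of the frame. I'll refine positions from this view.

```bash
cat >> h.py <<'E'
def outline(Q,cx,cy,zt,win,tol=0.005):
    """centre+dia of the flat top / rim at height zt near cx,cy: enclosing circle of the points there"""
    m=(abs(Q[...,2]-zt)<tol)&(np.hypot(Q[...,0]-cx,Q[...,1]-cy)<win)
    c,rad=cv2.minEnclosingCircle((Q[m][:,:2]*1000).astype(np.float32)); return np.array(c)/1000,2*rad/1000,int(m.sum()),Q[m][:,2].mean()
E
python3 - <<'E'
from h import *
f=np.load("pics/w1.npz");Q=cloud(f["d"],f["K"],f["V"])
for n,a in dict(l46=(.51,.157,.08,.035),l54=(.51,.157,.06,.04),l62=(.51,.157,.04,.045),l70=(.51,.157,.02,.05),j46=(.4365,-.032,.08,.035),j70=(.423,.327,.104,.045),red=(.5227,.0322,.02,.04),j54=(.504,-.222,.088,.035)).items():
    c,dd,k,z=outline(Q,*a,); print(n,c.round(4),round(dd,4),k,round(z,4))
E
```

```text
l46 [0.5124 0.1559] 0.046 1679 0.0805
l54 [0.5128 0.1562] 0.054 392 0.0602
l62 [0.5118 0.1543] 0.0614 491 0.0402
l70 [0.513 0.154] 0.069 364 0.0202
j46 [ 0.4386 -0.0327] 0.0446 431 0.0794
j70 [0.4251 0.3258] 0.07 1101 0.1031
red [0.5253 0.0311] 0.0542 1644 0.0205
j54 [ 0.5056 -0.2217] 0.0526 606 0.0869
```

```bash
python3 -m inch '1 0.034 -0.025 0 0 0 0; 1 0.034 -0.025 0 0 0 0; 1 0.035 -0.0256 0 0 0 0; 1 0 0 0.04 0 0 0; 1 0 0 0.04 0 0 0; 1 0 0 0.04 0 0 0; 1 0 0 0.025 0 0 0; 1 0 0 0.01 0 0 0; 1 0 0 0 0 0 0; 1 0 0 0 0 0 0'; python3 -c "
from look import *
state()"
```

```text
clock: 2.65
tool_pos: [0.5109, 0.1523, 0.0951]
eef_rot: [1.0, 0.0, 0.0, 0.0]
contact_force: [0.2, -0.3, 0.3]
opening: 1.004
finger_force: 0.0
t 2.65 tcp [0.5109 0.1523 0.0951] rotvec [3.1416e+00 1.0000e-03 5.0000e-04] q [-0.37  0.82 -0.01  1.97  0.03  0.36 -1.98] open 1.004
```

```bash
python3 -m inch '1 0.0015 -0.0036 0.009 0 0 0; 1 0 0 0.008 0 0 0; 1 0 0 0 0 0 0; -1 0 0 0 0 0 0; -1 0 0 0 0 0 0; -1 0 0 0 0 0 0; -1 0 0 0 0 0 0; -1 0 0 0 0 0 0; -1 0 0 0 0 0 0; -1 0 0 0 0 0 0; -1 0 0 0 0 0 0' 20
```

```text
clock: 3.57
tool_pos: [0.5121, 0.156, 0.0778]
eef_rot: [1.0, 0.0, 0.0, 0.0]
contact_force: [-0.1, -0.8, 0.9]
opening: 0.512
finger_force: 20.0
```

```bash
python3 -m inch '-1 0 0 -0.01 0 0 0; -1 0 0 -0.02 0 0 0; -1 0 0 -0.025 0 0 0; -1 0 0 -0.025 0 0 0; -1 -0.012 0.031 0 0 0 0; -1 -0.012 0.031 0 0 0 0; -1 -0.012 0.031 0 0 0 0; -1 -0.012 0.032 0 0 0 0; -1 -0.012 0.032 0 0 0 0; -1 -0.0135 0.0317 0 0 0 0; -1 0 0 0 0 0 0; -1 0 0 0 0 0 0; -1 0 0 0 0 0 0'
python3 - <<'E'
from look import *
state(); p,d,K,V=wrist("w2"); Q=cloud(d,K,V); np.savez("pics/w2.npz",p=p,d=d,K=K,V=V)
for n,a in dict(l54=(.512,.156,.06,.04),l62=(.51,.157,.04,.045),l70=(.51,.157,.02,.05),j46=(.4386,-.032,.08,.035)).items():
    try: c,dd,k,z=outline(Q,*a); print(n,c.round(4),round(dd,4),k,round(z,4))
    except Exception as e: print(n,e)
E
```

```text
clock: 4.65
tool_pos: [0.4394, -0.0323, 0.1582]
eef_rot: [1.0, 0.0, 0.001, -0.0]
contact_force: [0.3, 0.1, 0.0]
opening: 0.515
finger_force: 20.0
t 4.65 tcp [ 0.4394 -0.0323  0.1582] rotvec [-3.1411e+00 -1.4000e-03 -2.5000e-03] q [ 0.01  0.63 -0.06  2.2   0.12  0.31 -1.72] open 0.515
l54 [0.5125 0.1559] 0.0548 3833 0.0604
l62 [0.5114 0.1533] 0.0614 1413 0.04
l70 [0.513  0.1531] 0.0696 1144 0.02
j46 [ 0.4385 -0.0328] 0.0435 408 0.0798
```

View pics/w2.png

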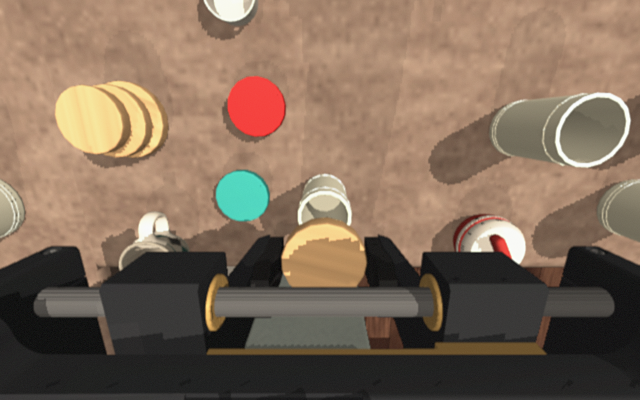

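The lid is held level at (325,255), with the jar mouth just behind and below it. The pile is unmoved. I'll check where the lid sits in the grip and then lower it.

```bash
python3 - <<'E'
from h import *
f=np.load("pics/w2.npz");Q=cloud(f["d"],f["K"],f["V"]);q=Q[215:290,275:375].reshape(-1,3)
z=np.nanmedian(q[q[:,2]>.14][:,2]);print(z)
t=q[abs(q[:,2]-z)<.003];c,rad=cv2.minEnclosingCircle((t[:,:2]*1000).astype(np.float32));print(c,rad*2,t.max(0),t.min(0))
E
python3 -m inch '-1 -0.0008 0.0004 0.03 0 0 0; -1 0 0 0.02 0 0 0; -1 0 0 0 0 0 0; -1 0 0 0 0 0 0'
```

```text
0.16089417732361244
(444.4230041503906, -32.86571502685547) 52.90458679199219 [ 0.46233728 -0.00683478  0.16389116] [ 0.42563761 -0.05887596  0.15789585]
clock: 5.03
tool_pos: [0.4378, -0.0318, 0.1073]
eef_rot: [1.0, 0.002, -0.001, -0.0]
contact_force: [0.0, 0.5, 0.3]
opening: 0.514
finger_force: 20.0
```

```bash
python3 -m inch '-1 0.0006 0.0009 0.006 0 0 0; -1 0 0 0.006 0 0 0; -1 0 0 0.004 0 0 0; -1 0 0 0 0 0 0; -1 0 0 0 0 0 0'; python3 -c "
from look import *
state()"
```

```text
clock: 5.45
tool_pos: [0.4385, -0.034, 0.0918]
eef_rot: [1.0, 0.0, 0.0, 0.0]
contact_force: [0.6, -0.8, -0.7]
opening: 0.514
finger_force: 20.0
t 5.45 tcp [ 0.4385 -0.034   0.0918] rotvec [3.1415e+00 1.2000e-03 1.0000e-04] q [-0.01  0.78 -0.02  2.24  0.14  0.13 -1.74] open 0.514
```

```bash
python3 -m inch '-1 0 -0.0008 0.0016 0 0 0; -1 0 0 0 0 0 0; -1 0 0 0 0 0 0; 0.5 0 0 0 0 0 0; 0.5 0 0 0 0 0 0; 0.5 0 0 0 0 0 0; 0.5 0 0 0 0 0 0; 0.8 0 0 -0.02 0 0 0; 1 0 0 -0.03 0 0 0; 1 0 0 -0.03 0 0 0; 1 0.02 -0.041 0 0 0 0; 1 0.02 -0.041 0 0 0 0; 1 0 0 0 0 0 0; 1 0 0 0 0 0 0'
python3 - <<'E'
from look import *
state(); p,d,K,V=wrist("w3"); Q=cloud(d,K,V)
for n,a in dict(l54=(.512,.156,.06,.04),l62=(.51,.157,.04,.045),j46lid=(.4386,-.032,.092,.035)).items():
    c,dd,k,z=outline(Q,*a); print(n,c.round(4),round(dd,4),k,round(z,4))
E
```

```text
clock: 6.62
tool_pos: [0.4759, 0.0445, 0.1703]
eef_rot: [1.0, 0.003, 0.001, -0.001]
contact_force: [-0.5, -0.1, 0.3]
opening: 0.997
finger_force: 0.0
t 6.62 tcp [0.4759 0.0445 0.1703] rotvec [-3.1401e+00 -9.5000e-03 -2.6000e-03] q [-0.15  0.64 -0.05  2.08  0.08  0.42 -1.83] open 0.997
l54 [0.5129 0.1561] 0.0542 2954 0.0604
l62 [0.512  0.1536] 0.0614 836 0.0401
j46lid [ 0.4391 -0.0326] 0.0461 621 0.0914
```

View pics/w3.png

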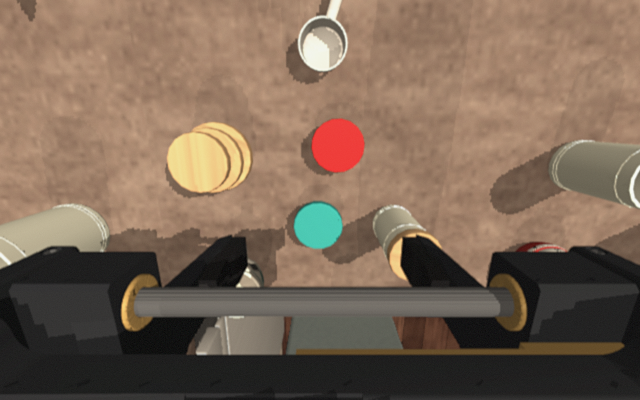

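Lid 46 is seated: its top is at z 0.091 and it is centred on the jar at (410,255). Next is lid 54 at (200,160) in this view.

```bash
python3 -m inch '1 0.012 -0.037 0 0 0 0; 1 0.012 -0.037 0 0 0 0; 1 0.013 -0.0375 0.01 0 0 0; 1 0 0 0.03 0 0 0; 1 0 0 0.03 0 0 0; 1 0 0 0.02 0 0 0; 1 0 0 0 0 0 0; 1 0 0 0 0 0 0'; python3 -c "
from look import *
state()"
```

```text
clock: 7.33
tool_pos: [0.5108, 0.1512, 0.0794]
eef_rot: [1.0, -0.001, -0.002, 0.001]
contact_force: [0.3, 0.4, -0.0]
opening: 0.999
finger_force: 0.0
t 7.33 tcp [0.5108 0.1512 0.0794] rotvec [ 3.1393e+00 -1.8000e-03 -5.0000e-03] q [-0.36  0.84 -0.02  1.97  0.04  0.33 -1.99] open 0.999
```

```bash
python3 -m inch '1 0.0018 -0.0046 0.012 0 0 0; 1 0 0 0.0095 0 0 0; 1 0 0 0 0 0 0; 1 0 0 0 0 0 0; -1 0 0 0 0 0 0; -1 0 0 0 0 0 0; -1 0 0 0 0 0 0; -1 0 0 0 0 0 0; -1 0 0 0 0 0 0; -1 0 0 0 0 0 0; -1 0 0 0 0 0 0' 20
```

```text
clock: 8.25
tool_pos: [0.5138, 0.1578, 0.0588]
eef_rot: [1.0, 0.0, 0.0, 0.0]
contact_force: [0.5, 0.1, 2.3]
opening: 0.604
finger_force: 20.0
```

```bash
python3 -m inch '-1 0 0 -0.01 0 0 0; -1 0 0 -0.03 0 0 0; -1 0 0 -0.035 0 0 0; -1 0 0 -0.035 0 0 0; -1 -0.001 0.0345 0 0 0 0; -1 -0.001 0.0345 0 0 0 0; -1 -0.001 0.0345 0 0 0 0; -1 -0.001 0.0345 0 0 0 0; -1 -0.001 0.0345 0 0 0 0; -1 -0.001 0.0345 0 0 0 0; -1 0 0.0345 0 0 0 0; -1 0 0.0345 0 0 0 0; -1 0 0.0345 0 0 0 0; -1 0 0.0345 0 0 0 0; -1 0 0.0345 0 0 0 0; -1 0 0 0 0 0 0; -1 0 0 0 0 0 0; -1 0 0 0 0 0 0'
cat > rep.py <<'E'
from look import *
s=state(); p,d,K,V=wrist(sys.argv[1]); Q=cloud(d,K,V)
for a in sys.argv[2:]:
    try: c,dd,k,z=outline(Q,*map(float,a.split(","))); print(a,c.round(4),round(dd,4),k,round(z,4))
    except Exception as e: print(a,"none")
x,y,zz=s["tool_pos"]
m=(abs(Q[...,2]-zz-.003)<.004)&(abs(Q[...,1]-y)<.010)&(abs(Q[...,0]-x)<.06)
if m.sum(): print("held: max x - tcp",(Q[m][:,0].max()-x).round(4),"z",(Q[m][:,2].mean()-zz).round(4), "slope", np.polyfit(Q[m][:,0],Q[m][:,2],1)[0].round(3))
E
python3 rep.py w4 .5056,-.2217,.088,.035 .423,-.357,.096,.04 .512,.156,.04,.045
```

```text
clock: 9.75
tool_pos: [0.5079, -0.2208, 0.169]
eef_rot: [1.0, 0.001, 0.0, -0.0]
contact_force: [1.1, 0.4, -0.9]
opening: 0.605
finger_force: 20.0
t 9.75 tcp [ 0.5079 -0.2208  0.169 ] rotvec [-3.1408e+00 -1.7000e-03 -2.0000e-04] q [ 0.41  0.71 -0.13  1.86  0.15  0.58 -1.39] open 0.605
.5056,-.2217,.088,.035 [ 0.5057 -0.2232] 0.0516 434 0.0878
.423,-.357,.096,.04 [0. 0.] 0.0 0 nan
.512,.156,.04,.045 [0. 0.] 0.0 0 nan
held: max x - tcp 0.0255 z 0.0016 slope -0.005h.py:12: RuntimeWarning: Mean of empty slice.
  c,rad=cv2.minEnclosingCircle((Q[m][:,:2]*1000).astype(np.float32)); return np.array(c)/1000,2*rad/1000,int(m.sum()),Q[m][:,2].mean()
  ret = ret.dtype.type(ret / rcount)
```

```bash
python3 -m inch '-1 -0.0012 0.0017 0.03 0 0 0; -1 0 0 0.025 0 0 0; -1 0 0 0 0 0 0; -1 0 0 0 0 0 0; -1 0 0 0 0 0 0'; python3 -c "
from look import *
state()"
```

```text
clock: 10.22
tool_pos: [0.5076, -0.2223, 0.1146]
eef_rot: [1.0, 0.001, 0.001, -0.0]
contact_force: [0.4, 0.7, -0.1]
opening: 0.604
finger_force: 20.0
t 10.22 tcp [ 0.5076 -0.2223  0.1146] rotvec [-3.1415e+00 -4.3000e-03 -1.8000e-03] q [ 0.39  0.8  -0.11  1.89  0.18  0.46 -1.41] open 0.604
```

```bash
python3 -m inch '-1 -0.0008 0 0.006 0 0 0; -1 0 0 0.006 0 0 0; -1 0 0 0.003 0 0 0; -1 0 0 0 0 0 0; -1 0 0 0 0 0 0; -1 0 0 0 0 0 0'
```

```text
clock: 10.72
tool_pos: [0.506, -0.2234, 0.0986]
eef_rot: [1.0, 0.0, 0.0, 0.0]
contact_force: [-0.1, -0.2, -0.7]
opening: 0.608
finger_force: 20.0
```

```bash
python3 -m inch '-1 0 0 0.0007 0 0 0; -1 0 0 0 0 0 0; -1 0 0 0 0 0 0; 0.6 0 0 0 0 0 0; 0.6 0 0 0 0 0 0; 0.6 0 0 0 0 0 0; 0.6 0 0 0 0 0 0; 0.8 0 0 -0.02 0 0 0; 1 0 0 -0.03 0 0 0; 1 -0.005 -0.03 -0.03 0 0 0; 1 -0.01 -0.041 -0.01 0 0 0; 1 0 -0.041 0 0 0 0; 1 0 -0.041 0 0 0 0; 1 0 -0.041 0 0 0 0; 1 0 0 0 0 0 0; 1 0 0 0 0 0 0'; python3 rep.py w5 .5056,-.2217,.1,.035 .4386,-.0327,.092,.035 .512,.155,.04,.045 2>/dev/null
```

```text
clock: 12.05
tool_pos: [0.4914, -0.0283, 0.1868]
eef_rot: [1.0, 0.004, 0.0, -0.001]
contact_force: [-0.5, -0.7, 0.6]
opening: 1.0
finger_force: 0.0
t 12.05 tcp [ 0.4914 -0.0283  0.1868] rotvec [-3.1403e+00 -1.2100e-02 -2.0000e-04] q [ 0.02  0.62 -0.09  2.03  0.1   0.5  -1.7 ] open 1.0
.5056,-.2217,.1,.035 [ 0.505  -0.2227] 0.0548 3396 0.1
.4386,-.0327,.092,.035 [ 0.4389 -0.0332] 0.0459 1801 0.0921
.512,.155,.04,.045 [0.5118 0.1545] 0.0629 2915 0.0404
```

View pics/w5.png

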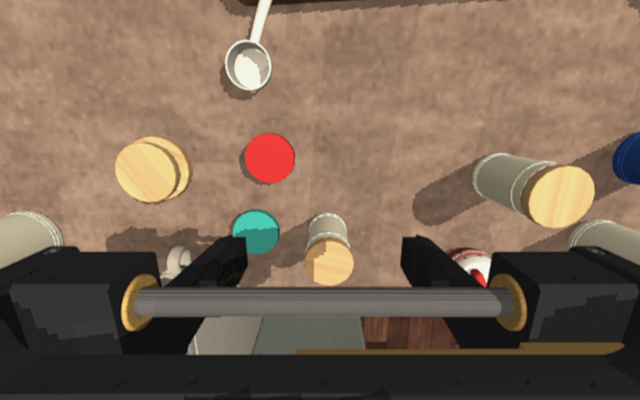

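Lids 46 at (330,262) and 54 at (560,195) are both seated flat, with tops at 0.092 and 0.100. Next is lid 62 at (148,168).

```bash
python3 -m inch '1 0.004 -0.036 0 0 0 0; 1 0.004 -0.036 0 0 0 0; 1 0.004 -0.037 0 0 0 0; 1 0.004 -0.037 0 0 0 0; 1 0.005 -0.037 0.01 0 0 0; 1 0 0 0.03 0 0 0; 1 0 0 0.04 0 0 0; 1 0 0 0.035 0 0 0; 1 0 0 0.01 0 0 0; 1 0 0 0 0 0 0; 1 0 0 0 0 0 0; 1 0 0 0 0 0 0'
```

```text
clock: 13.1
tool_pos: [0.5137, 0.1507, 0.0635]
eef_rot: [1.0, -0.0, 0.002, -0.0]
contact_force: [0.8, 0.8, 0.9]
opening: 1.0
finger_force: 0.0
```

```bash
python3 -m inch '1 -0.0018 -0.0034 0.014 0 0 0; 1 0 0 0.011 0 0 0; 1 0 0 0 0 0 0; 1 0 0 0 0 0 0; -1 0 0 0 0 0 0; -1 0 0 0 0 0 0; -1 0 0 0 0 0 0; -1 0 0 0 0 0 0; -1 0 0 0 0 0 0; -1 0 0 0 0 0 0; -1 0 0 0 0 0 0' 20
```

```text
clock: 14.02
tool_pos: [0.5106, 0.1547, 0.0371]
eef_rot: [1.0, 0.0, 0.0, -0.0]
contact_force: [0.7, -0.0, 3.6]
opening: 0.693
finger_force: 20.0
```

```bash
python3 -m inch '-1 0 0 -0.01 0 0 0; -1 0 0 -0.035 0 0 0; -1 0 0 -0.04 0 0 0; -1 0 0 -0.04 0 0 0; -1 0 0.0394 -0.02 0 0 0; -1 0 0.0394 0 0 0 0; -1 0 0.0394 0 0 0 0; -1 0 0.0394 0 0 0 0; -1 0 0.0394 0 0 0 0; -1 0 0.0394 0 0 0 0; -1 -0.01 0.0394 0 0 0 0; -1 -0.012 0.0394 0 0 0 0; -1 -0.012 0.0394 0 0 0 0; -1 -0.012 0.0394 0 0 0 0; -1 -0.012 0.0394 0 0 0 0; -1 -0.013 0.0394 0 0 0 0; -1 -0.013 0.0394 0 0 0 0; -1 0 0 0 0 0 0; -1 0 0 0 0 0 0; -1 0 0 0 0 0 0'; python3 rep.py w6 .4245,-.357,.096,.04 .5056,-.2217,.1,.035 2>/dev/null
```

```text
clock: 15.68
tool_pos: [0.4266, -0.3548, 0.1808]
eef_rot: [1.0, 0.0, -0.0, -0.0]
contact_force: [0.7, 0.6, -0.3]
opening: 0.692
finger_force: 20.0
t 15.68 tcp [ 0.4266 -0.3548  0.1808] rotvec [-3.1408e+00 -7.0000e-04  1.0000e-04] q [ 0.72  0.69 -0.18  1.85  0.2   0.62 -1.15] open 0.692
.4245,-.357,.096,.04 [ 0.4282 -0.358 ] 0.0592 433 0.0959
.5056,-.2217,.1,.035 [ 0.5044 -0.2237] 0.0546 4442 0.1005
held: max x - tcp 0.0317 z 0.0032 slope -0.009
```

View pics/w6.png

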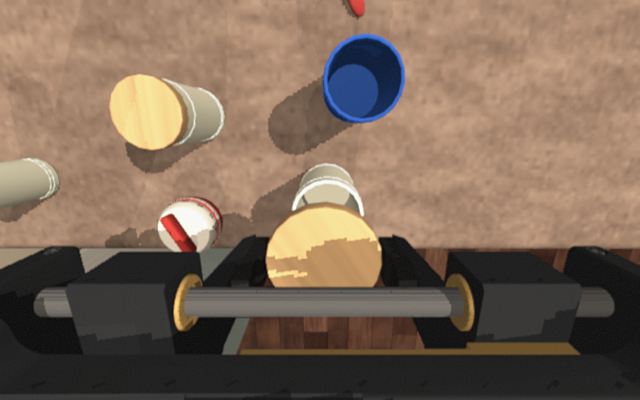

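The held lid is at (324,250), with jar 62's far rim showing at (328,180). The near rim is occluded, so I'll check using the far edge.

Run:
```python
from look import *
s=state(); p,d,K,V=wrist(); Q=cloud(d,K,V)
m=(abs(Q[...,2]-.0955)<.003)&(np.hypot(Q[...,0]-.427,Q[...,1]+.357)<.045); t=Q[m]
print(t.max(0),t.min(0)); 
# outer points: bin by angle, take the outermost
a=np.arctan2(t[:,1]+.3575,t[:,0]-.426); rr=np.hypot(t[:,1]+.3575,t[:,0]-.426)
for b in np.arange(-1.6,1.61,.4):
    k=abs(a-b)<.2
    if k.any(): print(round(b,1),rr[k].max().round(4),rr[k].min().round(4),k.sum())
```

```text
t 15.73 tcp [ 0.4272 -0.3538  0.1808] rotvec [-3.1405e+00 -4.1000e-03 -3.0000e-04] q [ 0.72  0.69 -0.18  1.85  0.2   0.62 -1.15] open 0.695
[ 0.45429444 -0.32930496  0.09800995] [ 0.42356508 -0.3874797   0.09259881]
-1.6 0.03 0.0267 31
-1.2 0.0294 0.0262 48
-0.8 0.029 0.026 54
-0.4 0.0286 0.0251 55
-0.0 0.0284 0.025 60
0.4 0.0284 0.0252 56
0.8 0.0288 0.0253 55
1.2 0.029 0.026 45
1.6 0.0285 0.0263 3
```

```bash
python3 -m inch '-1 -0.0024 0.0035 0.03 0 0 0; -1 0 0 0.03 0 0 0; -1 0 0 0 0 0 0; -1 0 0 0 0 0 0; -1 0 0 0 0 0 0'; python3 -c "
from look import *
state()"
```

```text
clock: 16.2
tool_pos: [0.4256, -0.3581, 0.1217]
eef_rot: [1.0, 0.001, 0.001, 0.0]
contact_force: [0.5, 0.2, -0.7]
opening: 0.698
finger_force: 20.0
t 16.2 tcp [ 0.4256 -0.3581  0.1217] rotvec [3.1413e+00 4.3000e-03 1.9000e-03] q [ 0.71  0.79 -0.15  1.88  0.23  0.49 -1.17] open 0.698
```

```bash
python3 -m inch '-1 -0.0008 0 0.006 0 0 0; -1 0 0 0.006 0 0 0; -1 0 0 0.004 0 0 0; -1 0 0 0 0 0 0; -1 0 0 0 0 0 0; -1 0 0 0 0 0 0'
```

```text
clock: 16.7
tool_pos: [0.4238, -0.3589, 0.1048]
eef_rot: [1.0, 0.0, 0.0, 0.0]
contact_force: [1.3, 0.9, 0.6]
opening: 0.693
finger_force: 20.0
```

```bash
python3 -m inch '-1 0 0 0 0 0 0; 0.75 0 0 0 0 0 0; 0.75 0 0 0 0 0 0; 0.75 0 0 0 0 0 0; 0.75 0 0 0 0 0 0; 0.8 0 0 -0.02 0 0 0; 1 0 0 -0.03 0 0 0; 1 0 0 -0.03 0 0 0; 1 0.012 -0.041 -0.02 0 0 0; 1 0.012 -0.041 0 0 0 0; 1 0.012 -0.041 0 0 0 0; 1 0.012 -0.041 0 0 0 0; 1 0 0 0 0 0 0; 1 0 0 0 0 0 0'; python3 rep.py w7 .4245,-.357,.108,.04 .5056,-.2217,.1,.035 .4386,-.0327,.092,.035 2>/dev/null
```

```text
clock: 17.87
tool_pos: [0.4703, -0.1993, 0.2025]
eef_rot: [1.0, 0.004, 0.0, -0.001]
contact_force: [-0.5, -0.8, -0.1]
opening: 1.0
finger_force: 0.0
t 17.87 tcp [ 0.4703 -0.1993  0.2025] rotvec [-3.1404e+00 -1.1900e-02 -8.0000e-04] q [ 0.41  0.61 -0.16  1.96  0.16  0.58 -1.42] open 1.0
.4245,-.357,.108,.04 [ 0.4259 -0.3583] 0.0616 2098 0.1079
.5056,-.2217,.1,.035 [ 0.5048 -0.2233] 0.0538 3016 0.1004
.4386,-.0327,.092,.035 [ 0.4387 -0.0334] 0.0467 1726 0.0922
```

View pics/w7.png

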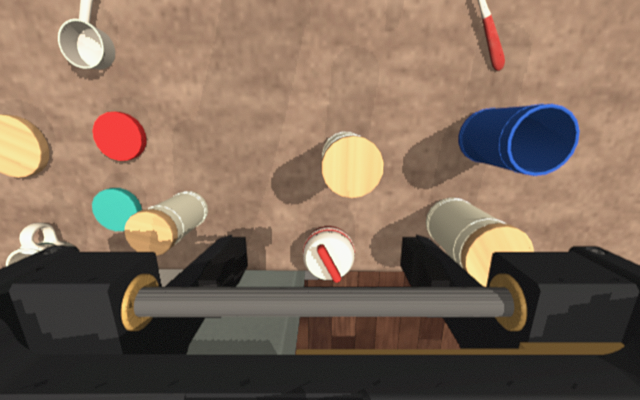

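Lids 46, 54 and 62 are all seated, at (150,228), (352,165) and (500,255), with correct heights. Next is the last lid.

```bash
python3 -m inch '1 0.004 -0.039 0 0 0 0; 1 0.004 -0.039 0 0 0 0; 1 0.004 -0.039 0 0 0 0; 1 0.004 -0.039 0 0 0 0; 1 0.004 -0.039 0 0 0 0; 1 0.004 -0.039 0 0 0 0; 1 0.004 -0.039 0 0 0 0; 1 0 -0.03 0 0 0 0; 1 0 -0.03 0 0 0 0; 1 0 0 0 0 0 0; 1 0 0 0 0 0 0'; python3 rep.py w8 .513,.154,.02,.045 .425,.326,.104,.045 2>/dev/null
```

```text
clock: 18.83
tool_pos: [0.4973, 0.1303, 0.2021]
eef_rot: [1.0, 0.001, 0.0, 0.0]
contact_force: [0.8, -1.7, 0.3]
opening: 0.994
finger_force: 0.0
t 18.83 tcp [0.4973 0.1303 0.2021] rotvec [3.1411e+00 2.2000e-03 2.0000e-04] q [-0.3   0.61 -0.07  1.95  0.08  0.58 -1.99] open 0.994
.513,.154,.02,.045 [0.5132 0.1545] 0.0698 2834 0.0204
.425,.326,.104,.045 [0.4552 0.3237] 0.0297 146 0.1028
```

```bash
python3 -m inch '1 0.016 -0.024 0.01 0 0 0; 1 0 0 0.04 0 0 0; 1 0 0 0.04 0 0 0; 1 0 0 0.04 0 0 0; 1 0 0 0.015 0 0 0; 1 0 0 0 0 0 0; 1 0 0 0 0 0 0; 1 0 0 0 0 0 0'
```

```text
clock: 19.55
tool_pos: [0.5142, 0.1528, 0.0585]
eef_rot: [1.0, -0.001, 0.001, 0.0]
contact_force: [0.3, 0.0, 0.9]
opening: 0.999
finger_force: 0.0
```

```bash
python3 -m inch '1 -0.0008 -0.0016 0.02 0 0 0; 1 0 0 0.012 0 0 0; 1 0 0 0.0075 0 0 0; 1 0 0 0 0 0 0; 1 0 0 0 0 0 0; -1 0 0 0 0 0 0; -1 0 0 0 0 0 0; -1 0 0 0 0 0 0; -1 0 0 0 0 0 0; -1 0 0 0 0 0 0; -1 0 0 0 0 0 0; -1 0 0 0 0 0 0' 20
```

```text
clock: 20.55
tool_pos: [0.5124, 0.156, 0.0183]
eef_rot: [1.0, 0.0, 0.0, -0.0]
contact_force: [-1.1, 0.2, 5.2]
opening: 0.786
finger_force: 20.0
```

```bash
python3 -m inch '-1 0 0 -0.01 0 0 0; -1 0 0 -0.035 0 0 0; -1 0 0 -0.04 0 0 0; -1 0 0 -0.04 0 0 0; -1 0 0 -0.04 0 0 0; -1 -0.014 -0.028 0 0 0 0; -1 -0.014 -0.028 0 0 0 0; -1 -0.014 -0.028 0 0 0 0; -1 -0.015 -0.028 0 0 0 0; -1 -0.015 -0.029 0 0 0 0; -1 -0.015 -0.029 0 0 0 0; -1 0 0 0 0 0 0; -1 0 0 0 0 0 0; -1 0 0 0 0 0 0'
cat >> rep.py <<'E'
g=np.array([.425,.326]); t=Q[(abs(Q[...,2]-.1035)<.003)&(np.hypot(Q[...,0]-g[0],Q[...,1]-g[1])<.05)][:,:2]-g
a=np.arctan2(t[:,1],t[:,0]); rr=np.hypot(*t.T)
for b in np.arange(-1.6,1.61,.4):
    k=abs(a-b)<.2
    if k.any(): print(round(b,1),rr[k].max().round(4),rr[k].min().round(4),k.sum())
E
python3 rep.py w9 .425,.326,.104,.045 2>/dev/null
```

```text
clock: 21.72
tool_pos: [0.425, 0.3251, 0.1829]
eef_rot: [1.0, 0.0, 0.0, 0.001]
contact_force: [0.3, 0.2, -0.2]
opening: 0.787
finger_force: 20.0
t 21.72 tcp [0.425  0.3251 0.1829] rotvec [3.1405e+00 1.0000e-03 1.0000e-04] q [-0.73  0.67 -0.02  1.91  0.02  0.57 -2.33] open 0.787
.425,.326,.104,.045 [0.4303 0.3263] 0.0659 484 0.104
held: max x - tcp 0.0351 z 0.002 slope -0.003
-1.2 0.0335 0.0305 51
-0.8 0.0338 0.0305 66
-0.4 0.0338 0.0307 71
-0.0 0.0338 0.0307 72
0.4 0.0339 0.0309 71
0.8 0.0342 0.0308 68
1.2 0.0339 0.0308 59
1.6 0.0335 0.0319 6
```

View pics/w9.png

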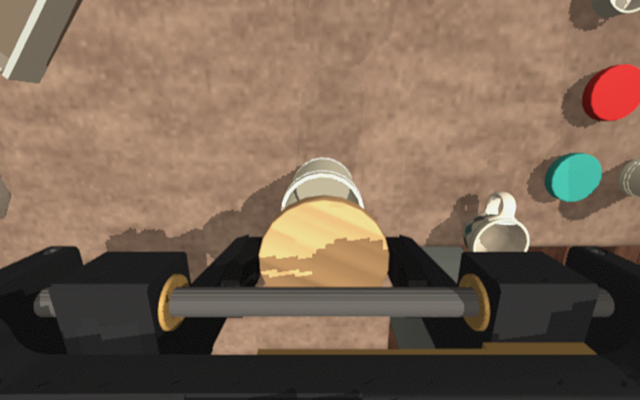

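The held lid at (324,245) is level over jar 70, and both are centred at (0.425, 0.326). I'm lowering it.

```bash
python3 -m inch '-1 0 -0.0008 0.03 0 0 0; -1 0 0 0.022 0 0 0; -1 0 0 0 0 0 0; -1 0 0 0 0 0 0; -1 0 0 0 0 0 0'; python3 -c "
from look import *
state()"
```

```text
clock: 22.18
tool_pos: [0.426, 0.3261, 0.1316]
eef_rot: [1.0, -0.001, 0.001, -0.0]
contact_force: [0.2, 0.3, 0.2]
opening: 0.785
finger_force: 20.0
t 22.18 tcp [0.426  0.3261 0.1316] rotvec [-3.1415e+00  1.6000e-03 -1.6000e-03] q [-0.73  0.75 -0.02  1.94  0.03  0.45 -2.34] open 0.785
```

```bash
python3 -m inch '-1 -0.0008 0 0.006 0 0 0; -1 0 0 0.006 0 0 0; -1 0 0 0.005 0 0 0; -1 0 0 0 0 0 0; -1 0 0 0 0 0 0; -1 0 0 0 0 0 0'
```

```text
clock: 22.68
tool_pos: [0.4243, 0.3266, 0.1137]
eef_rot: [1.0, 0.0, 0.0, 0.0]
contact_force: [0.5, -0.1, -0.6]
opening: 0.791
finger_force: 20.0
```

```bash
python3 -m inch '-1 0 0 0 0 0 0; 1 0 0 0 0 0 0; 1 0 0 0 0 0 0; 1 0 0 0 0 0 0; 1 0 0 0 0 0 0; 1 0 0 -0.02 0 0 0; 1 0 0 -0.03 0 0 0; 1 0 0 -0.03 0 0 0; 1 0.01 0.035 -0.02 0 0 0; 1 0.01 0.035 0 0 0 0; 1 0.01 0.035 0 0 0 0; 1 0.01 0.035 0 0 0 0; 1 0 0.035 0 0 0 0; 1 0 0 0 0 0 0; 1 0 0 0 0 0 0'; python3 rep.py w10 .425,.326,.116,.045 .4386,-.0327,.092,.035 2>/dev/null
python3 - <<'E'
from plant import snapshot
import cv2
p,d=snapshot("scene"); cv2.imwrite("pics/s2.png",cv2.resize(p[100:340,170:450,::-1],None,fx=2.5,fy=2.5))
E
```

```text
clock: 23.93
tool_pos: [0.4643, 0.1493, 0.2139]
eef_rot: [1.0, -0.002, -0.0, 0.001]
contact_force: [-0.8, 0.5, 0.3]
opening: 0.997
finger_force: 0.0
t 23.93 tcp [0.4643 0.1493 0.2139] rotvec [ 3.1405e+00 -6.6000e-03 -5.0000e-04] q [-0.37  0.57 -0.06  2.01  0.06  0.56 -2.04] open 0.997
.425,.326,.116,.045 [0.4249 0.3259] 0.0699 2689 0.1161
.4386,-.0327,.092,.035 [ 0.439  -0.0326] 0.0464 1686 0.0919
-1.6 0.0342 0.0326 39
-1.2 0.035 0.0319 53
-0.8 0.0347 0.0325 56
-0.4 0.0346 0.0328 48
-0.0 0.0342 0.0334 21
0.4 0.0339 0.0337 2
```

View pics/s2.png

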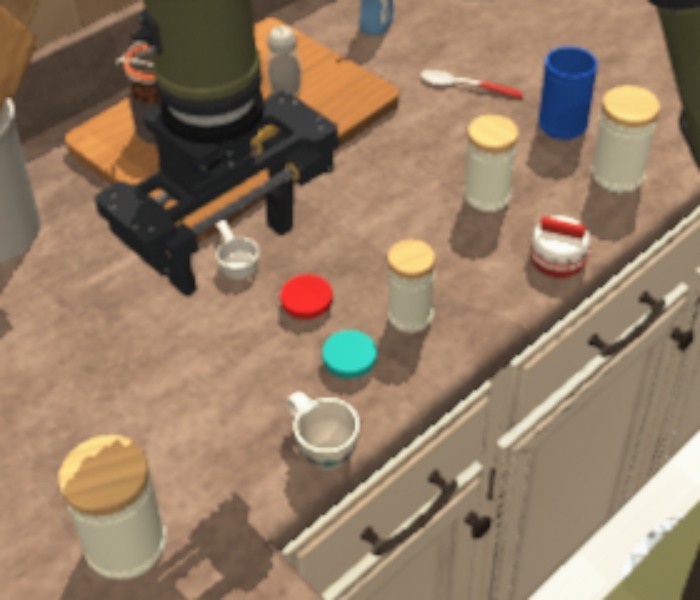

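All four lids sit flat on their jars, at (105,475), (411,258), (492,132) and (630,105). The cup at (325,430), the timer at (560,245) and the look-alikes haven't moved, and the arm is touching nothing.

```bash
python3 -c "
from plant import r
print(r.finish_job())"
```

```text
the job is handed in; nothing more can be done
None
```

All four lids are on their matching jars, placed in order from the top of the pile and lying flat on the rims, and the job was handed in at about 24 s of the 109 s limit; no verdict was returned.

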